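# Hang the hook-on screw cup inside the blue salvage tub

### The arm

A 7-joint arm with a two-finger parallel gripper is mounted at the origin on the work surface. World frame = base frame: x ahead of the robot, y to its left, z up, the work surface at z = 0. Lengths are in m, angles in rad, forces in N, time in s.
With the tool pointing down it reaches from about 0.4 to 0.85 m from the base axis. Payload 10.4 kg.
Tool frame: the origin (TCP) lies at the very end of the fingers, on their centre line; the grasp point (between the pads) lies r.grip_depth behind it (r.grip_depth is the distance from the TCP to the grasp point, in m); y points along the fingers, z is the direction in which the jaws open and shut, and the axes are right-handed (so a half turn about y gives the same grasp; the last joint's range is limited). The gripper opens to 87 mm and grips with 3 to 60 N. Pads are 19 mm wide; open, the fingers measure 117 mm over their backs; the gripper's body (75 mm by 190 mm) begins 51 mm behind the grasp point.
Start: joints at [-0.023, 0.332, -0.065, 1.46, 0.022, 1.35, -0.088], TCP at [0.625, 0, 0.223] pointing down, gripper open.
Joint ranges: [-2.6, 2.6], [-0.5, 2.12], [-1.47, 1.34], [0.16, 2.42], [-1.27, 4.41], [0.06, 2.06], [-2.6, 2.6]. Speed limits (rad/s): [2.22, 2.22, 2.79, 2.79, 3.14, 3.14, 3.14].

### API

Orientations are given as a unit quaternion [x, y, z, w].
In Python, from bench import r gives the robot as it stands.
- The arm moves only by the shell command python3 -m jog 'ROWS' [OPENING] [FORCE]. ROWS is JSON, a list of rows, each a list of 6 numbers: the shift along the tool's x, y, z in m, then the turn, a rotation vector about the tool's x, y, z in degrees. A call has 1 to 12 rows; each row shifts and turns the pose as measured when the row begins, along the tool's axes as they then stand; what a row does not reach is not made up. A row lasts 1/12 s, in which the tool goes at most 41.7 mm and 7.16 degrees, less where a joint would pass 70% of its speed; a pose out of reach is approached as far as the arm can. A call with a gripper value outside its range is refused whole. OPENING is the opening, from -1 (shut) to 1 (fully open), so that 0 is half open, set as the call begins (- or left out, the last holds). The fingers move at their own pace and stop on an object; FORCE is the grip in N (left out, the last holds). Time passes only in rows, so rows that do not move let the fingers close. It gives the time, the measured TCP pose, the force and the opening at its end, in the units of the state.
- r.read_state(): the state, without advancing time (a new reading comes with each control period).
- r.camera(name): name is "scene" or "side" or "wrist"; returns a dict with "image" (480x640x3 uint8, red, green, blue), "range_z" (480x640 float32, m along the optical axis (not along the pixel's ray), 0 where there is no reading), "K" (3x3 intrinsics, pixels), "R" (3x3) and "t" (3): a world point X has camera coordinates R X + t. Camera axes: x right, y down, z forward; pixel columns grow to the right and rows downward; lengths in m; the calibration is good to about 2 mm. A picture is of the moment at which its call begins.
- r.close_job(): hands the job in, once; it reports no verdict.
The state is a dict: "time": time; "joint_positions": joint angles; "joint_vel": joint speeds; "joint_torque": joint torques, N m; "ee_pos": TCP position; "eef_rot": TCP orientation; "ft_force": force on the tool from outside, world axes, zero at the start; "torque": the same for the moment, N m; "width": finger opening in m.
Only numpy, scipy, OpenCV 4.12 (cv2) and the standard library are available. Lean on these libraries where they do the work, as an engineer would, in place of code of your own. Each camera call takes 0.05 s, during which the arm holds its last target. There are 200 camera calls.

### The job

Hang the orange screw cup inside the blue tub: hook its bent lip over the tub's low wall and push it down against its spring clip, so that the cup hangs upright inside the tub, its lip fully down on the rim and its bent leg outside, and let go. Be gentle, do not shift the tub, and leave the grey tub, the steel beaker and the tape roll alone.

Things in the scene. Friction and masses are not known exactly. Their poses are not given: they have to be found in the camera images.
- cup: Orange hook-on screw cup, 90 g, black handle, lying on its front face, hook side up. Origin: centre of front face, on the desk. x: towards the handle (up when hung); z: out of its back to the hook (up as it lies; outward through the tub's wall when hung). mm: cup x -31 to 31, y -25 to 25, z 0 to 44, open to +x, walls 3; back wall (z 41 to 44) goes on to x 42.
- cup_handle (a point): Point to pinch the handle across y, cup frame (69, 0, 46) mm, axes as the cup's. Handle: x 42 to 84, y -15 to 15 (30 wide), z 41 to 51, just above the lip. Fingers may point any way in the x-z plane; along (-1, 0, -1) they slope 45 degrees down both while the cup lies and while it hangs, without touching rim or desk.
- cup_slot (a point): Root of the hook's slot: middle of the lip's underside, cup frame (38, 0, 47.75) mm, axes as the cup's; it lies on the rim's top when hung. The lip (x 38 to 42, y -25 to 25) runs from the back wall out to z 55.5. The slot between back wall and bent leg is 7.5 mm wide, 16 mm deep, open to -x.
- cup_leg (a point): Middle of the lower end of the bent leg, cup frame (22, 0, 53.5) mm, axes as the cup's. Leg: x 22 to 42, y -25 to 25, z 51.5 to 55.5. A steel spring leaf on its inner side slopes into the slot from (22, 51) to (35, 46) in x, z and yields: it grips the wall, so the last 10 mm onto the rim take a push of some 3 to 8 N, more than its weight, and the cup then stays put.
- blue_tub: Blue open parts tub, the one to use, standing loose left or right of the cup, 0.9 kg. Origin: centre of its underside, z up, low wall (yellow strip outside) on its -x side. 140 (x) by 190 (y) mm, walls 4 mm, floor 5 mm; low wall 90 mm high, the others 115 mm. Power bricks lie along the wall opposite (x above 15 mm); the part by the low wall is empty.
- tub_rim (a point): Middle of the top of the blue tub's low wall: tub frame (-68, 0, 90) mm, in the middle of the wall's thickness. Axes as the tub's (-x outward, y along the rim, z up). The cup may hang anywhere within 60 mm of it along the rim.
- grey_tub: Grey tub of the same shape and size with a cardboard box in it, loose, 0.9 kg; not to be used or shifted. Origin at the centre of its underside, low wall on its -x side.
- steel_beaker: Empty steel beaker 72 mm across and 85 mm high, standing loose near the cup, on the robot's side; leave alone. Origin at the centre of its underside.
- tape_roll: Yellow tape roll lying flat at the right, 100 mm across, 24 mm high; leave alone. Origin at the centre of its underside.
There are look-alikes about, which are no part of the job. What is meant by the cup is not purple, and is the larger of those in its own colour. There is more than one size of the blue_tub; the one meant has the size given above.

How it is judged:
By the outcome, as a careful person would: the job done as asked, in the order asked, and still so for the second after the job is handed in, with the robot touching nothing.
It also fails if it takes over 42 s, if anything falls off the work surface, if the arm or the gripper's body presses on something with over 40 N, if the wrist force passes 120 N, or if a joint passes its speed limit or range.

## Working session

There is one attempt and no reset: what is moved stays moved. The work goes in short steps, Python scripts to look and compute and a shell command to move; the robot and the scene stay as the last step left them, time stands still between calls to the robot, and variables do not carry over. Pictures are saved under pics/ and viewed, about 8 in all and at most 12, crops included, and the job is handed in when it is done.

```bash
mkdir -p pics; ls; python3 - <<'E'
from bench import r
import numpy as np,cv2
s=r.read_state();print(s['ee_pos'],s['eef_rot'],r.grip_depth,s['width'])
for n in("scene","side"):
    c=r.camera(n);cv2.imwrite(f"pics/{n}0.png",c["image"][:,:,::-1]);np.savez(f"{n}0.npz",**c)
    print(n,c["K"].round(1).tolist(),c["R"].round(3).tolist(),c["t"].round(3).tolist())
E
```

```text
pics
[ 6.24605369e-01 -3.81588511e-05  2.21743133e-01] [ 0.50038599 -0.50032717  0.49966302 -0.49962331] 0.0187 0.08723635175720751
scene [[560.4, 0.0, 321.8], [0.0, 560.4, 239.6], [0.0, 0.0, 1.0]] [[-0.895, 0.446, 0.018], [0.305, 0.639, -0.706], [-0.326, -0.626, -0.708]] [0.336, -0.09, 1.448]
side [[584.3, 0.0, 313.0], [0.0, 584.3, 252.5], [0.0, 0.0, 1.0]] [[0.829, -0.559, -0.011], [-0.388, -0.56, -0.732], [0.403, 0.611, -0.681]] [-0.34, 0.231, 1.223]
```

View pics/scene0.png

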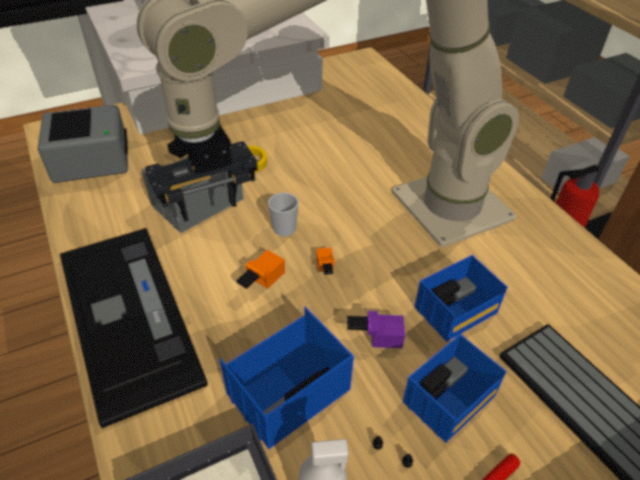

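View pics/side0.png

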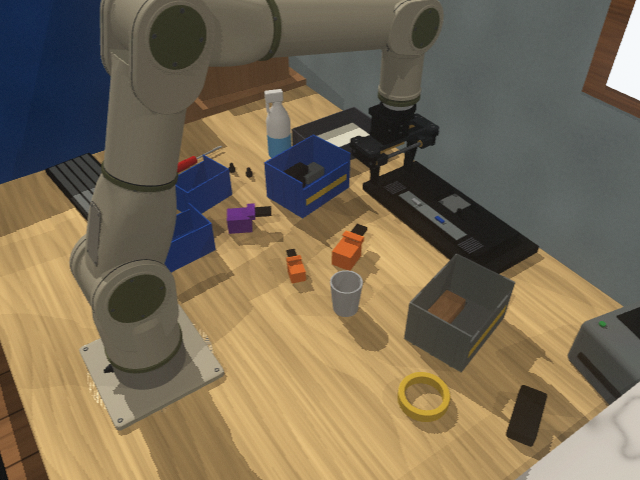

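Cup candidates are the large orange cup at scene (265,268) / side (348,248), a small orange one at scene (325,260), and a purple one at scene (385,330). Tub candidates are the large blue one at scene (290,375) / side (308,175) and smaller blue ones at scene (460,298) and (455,385). I choose the large orange cup and the large blue tub, whose yellow strip is at side (325,190).

```bash
cat > h.py <<'E'
import numpy as np,cv2
def cloud(c):
    z=c["range_z"];v,u=np.mgrid[:480,:640];K=c["K"]
    p=np.stack([(u-K[0,2])/K[0,0]*z,(v-K[1,2])/K[1,1]*z,z],-1)
    return (p-c["t"])@c["R"]
def hsv(c): return cv2.cvtColor(np.ascontiguousarray(c["image"]),cv2.COLOR_RGB2HSV)
E
python3 - <<'E'
from h import *
crops=[]
for n,cb,tb in(("scene",(230,240,295,295),(215,300,360,445)),("side",(325,215,375,275),(260,130,355,218))):
    c=dict(np.load(n+"0.npz"));P=cloud(c);H=hsv(c);ok=c["range_z"]>0
    def box(b):
        m=np.zeros((480,640),bool);m[b[1]:b[3],b[0]:b[2]]=1;return m&ok
    h,s,v=[H[...,i] for i in range(3)]
    o=(h<18)&(s>190)&(v>90)&box(cb)
    dark=(v<60)&box(cb)
    for nm,m in(("orange",o),("handle",dark)):
        p=P[m];print(n,nm,len(p),"pct z",np.percentile(p[:,2],[2,50,98]).round(4))
        for lo in(0.035,0.0405,0.0475,):
            q=p[p[:,2]>lo]
            if len(q)>8: print("  >",lo,len(q),q[:,:2].mean(0).round(4),"rect",[np.round(a,4) for a in cv2.minAreaRect(q[:,:2].astype(np.float32)*1000)])
    b=(h>100)&(h<130)&(s>120)&box(tb);p=P[b];print(n,"tub",len(p),np.percentile(p[:,2],[2,50,90,98]).round(4))
    for lo,hi in((.1,.125),(.08,.095)):
        q=p[(p[:,2]>lo)&(p[:,2]<hi)]
        print("  ",lo,len(q),[np.round(a,2) for a in cv2.minAreaRect(q[:,:2].astype(np.float32)*1000)])
    y=(h>15)&(h<35)&(s>120)&box(tb)
    q=P[y];q=q[(q[:,2]>.02)&(q[:,2]<.1)];
    if len(q)>10:
        L=cv2.fitLine(q[:,:2].astype(np.float32),cv2.DIST_HUBER,0,.01,.01).ravel();print("  yellow",len(q),q.mean(0).round(4),L.round(4))
    im=c["image"][:,:,::-1]
    for bb in(cb,tb): crops.append(cv2.resize(im[bb[1]-10:bb[3]+10,bb[0]-10:bb[2]+10],(390,290),interpolation=cv2.INTER_CUBIC))
cv2.imwrite("pics/crop1.png",np.vstack([np.hstack(crops[:2]),np.hstack(crops[2:])]))
E
```

```text
scene orange 880 pct z [0.0027 0.0445 0.0585]
  > 0.035 623 [0.5279 0.026 ] rect [array([526.7473,  21.948 ]), array([77.3264, 54.0295]), np.float64(26.0518)]
  > 0.0405 592 [0.5287 0.0253] rect [array([526.7473,  21.948 ]), array([77.3264, 54.0295]), np.float64(26.0518)]
  > 0.0475 244 [0.5467 0.0334] rect [array([528.6761,  23.5284]), array([72.7453, 51.494 ]), np.float64(24.4924)]
scene handle 190 pct z [0.0477 0.0519 0.0556]
  > 0.035 190 [0.5786 0.0509] rect [array([579.0161,  49.7868]), array([40.2282, 28.2275]), np.float64(27.3227)]
  > 0.0405 190 [0.5786 0.0509] rect [array([579.0161,  49.7868]), array([40.2282, 28.2275]), np.float64(27.3227)]
  > 0.0475 187 [0.5787 0.0507] rect [array([579.0161,  49.7868]), array([40.2282, 28.2275]), np.float64(27.3227)]
scene tub 10061 [0.003  0.0472 0.1056 0.116 ]
   0.1 1295 [array([600.27, 307.24]), array([193.18, 140.56]), np.float64(11.81)]
   0.08 1104 [array([601.18, 306.16]), array([192.03, 142.39]), np.float64(12.57)]
  yellow 19 [0.4436 0.2488 0.0495] [0.7844 0.6203 0.4472 0.2517]
side orange 672 pct z [0.006  0.0435 0.0578]
  > 0
[... 293 characters left out ...]
([78.4882, 48.0342]), np.float64(26.6265)]
side handle 104 pct z [0.0438 0.0498 0.0555]
  > 0.035 104 [0.5817 0.0477] rect [array([579.3216,  48.0557]), array([35.2798, 27.8187]), np.float64(26.8853)]
  > 0.0405 104 [0.5817 0.0477] rect [array([579.3216,  48.0557]), array([35.2798, 27.8187]), np.float64(26.8853)]
  > 0.0475 88 [0.5808 0.0484] rect [array([579.401 ,  48.1155]), array([35.7458, 27.185 ]), np.float64(28.8412)]
side tub 3963 [0.0051 0.0708 0.1078 0.1151]
   0.1 689 [array([597.28, 307.25]), array([201.93, 145.75]), np.float64(12.55)]
   0.08 672 [array([595.91, 303.9 ]), array([198.12, 147.29]), np.float64(12.59)]
  yellow 235 [0.613  0.2372 0.0444] [0.9755 0.22   0.613  0.2372]
```

View pics/crop1.png

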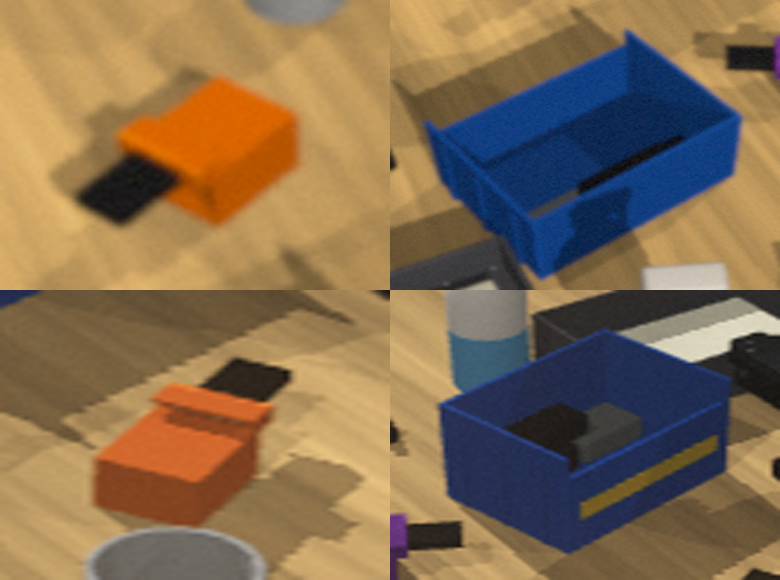

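```bash
cat >> h.py <<'E'
from scipy.spatial.transform import Rotation as Ro
from scipy.linalg import logm,expm
GD=.0187
def cupR(yaw):  # lying cup, heading of cup x in deg
    a=np.radians(yaw);x=np.array([np.cos(a),np.sin(a),0]);z=np.array([0,0,1.]);return np.stack([x,np.cross(z,x),z],1)
def hungR(yawy): # heading of tub inward x axis, deg
    a=np.radians(yawy);z=-np.array([np.cos(a),np.sin(a),0]);x=np.array([0,0,1.]);return np.stack([x,np.cross(z,x),z],1)
def toolR(C,sgn,tilt=45):  # tool axes in cup frame: y=(-sin,0,-cos), z=sgn*y
    t=np.radians(tilt);y=np.array([-np.sin(t),0,-np.cos(t)]);z=np.array([0,sgn,0.]);return C@np.stack([np.cross(y,z),y,z],1)
def plan(s,R,grasp,n):
    """rows that take measured pose to tool R with grasp point at grasp"""
    p=np.array(grasp)+R[:,1]*GD
    R0=Ro.from_quat(s['eef_rot']).as_matrix()
    T0=np.eye(4);T0[:3,:3]=R0;T0[:3,3]=s['ee_pos'];T1=np.eye(4);T1[:3,:3]=R;T1[:3,3]=p
    D=np.linalg.inv(T0)@T1;tot=np.r_[D[:3,3],np.degrees(Ro.from_matrix(D[:3,:3]).as_rotvec())]
    d=expm(np.real(logm(D))/n);row=np.r_[d[:3,3],np.degrees(Ro.from_matrix(d[:3,:3]).as_rotvec())]
    print("TCP goal",p.round(4),"total",tot.round(4).tolist()," row*%d"%n,row.round(4).tolist())
CY=26.8;CO=np.array([.522,.0195,0]);HY=102.4;RIM=np.array([.6136,.2401,.09])
HP=np.array([.069,0,.046]);SL=np.array([.038,0,.04775])
E
python3 - <<'E'
from bench import r;from h import *
s=r.read_state();print(Ro.from_quat(s['eef_rot']).as_matrix().round(2).tolist());print([a for a in dir(r) if a[0]!='_'])
C=cupR(CY);h=CO+C@HP;print(h)
for g in(1,-1):
    R=toolR(C,g);print(g,Ro.from_matrix(R).as_quat().round(3))
    plan(s,R,h-R[:,1]*.10,12)
    H=hungR(HY);R2=toolR(H,g);print("hung R",R2.round(2).tolist(), "grasp",RIM+H@(HP-SL))
E
```

```text
[[0.0, -0.0, 1.0], [-1.0, -0.0, 0.0], [0.0, -1.0, -0.0]]
['PlanningError', 'camera', 'close_job', 'grip_depth', 'read_state']
[0.58358842 0.05061055 0.046     ]
1 [ 0.698 -0.112 -0.415 -0.573]
TCP goal [0.6349 0.0765 0.1035] total [-0.0765, 0.1183, 0.0104, -45.4272, -109.8068, 27.9079]  row*12 [-0.0005, 0.0097, 0.0096, -3.7856, -9.1506, 2.3257]
hung R [[-0.15, -0.15, -0.98], [0.69, 0.69, -0.21], [0.71, -0.71, 0.0]] grasp [0.61322421 0.24180918 0.121     ]
-1 [ 0.415 -0.573  0.698  0.112]
TCP goal [0.6349 0.0765 0.1035] total [-0.0765, 0.1183, 0.0104, -24.7013, 59.8069, -40.2076]  row*12 [-0.0096, 0.0073, -0.0009, -2.0584, 4.9839, -3.3506]
hung R [[0.15, -0.15, 0.98], [-0.69, 0.69, 0.21], [-0.71, -0.71, 0.0]] grasp [0.61322421 0.24180918 0.121     ]
```

```bash
python3 -m jog '[[-0.0096,0.0073,-0.0009,-2.06,4.98,-3.35],[-0.0096,0.0073,-0.0009,-2.06,4.98,-3.35],[-0.0096,0.0073,-0.0009,-2.06,4.98,-3.35],[-0.0096,0.0073,-0.0009,-2.06,4.98,-3.35],[-0.0096,0.0073,-0.0009,-2.06,4.98,-3.35],[-0.0096,0.0073,-0.0009,-2.06,4.98,-3.35],[-0.0096,0.0073,-0.0009,-2.06,4.98,-3.35],[-0.0096,0.0073,-0.0009,-2.06,4.98,-3.35],[-0.0096,0.0073,-0.0009,-2.06,4.98,-3.35],[-0.0096,0.0073,-0.0009,-2.06,4.98,-3.35],[-0.0096,0.0073,-0.0009,-2.06,4.98,-3.35],[-0.0096,0.0073,-0.0009,-2.06,4.98,-3.35]]'
cat > st.py <<'E'
from bench import r;from h import *
import sys
s=r.read_state();print("t",s['time'],"j",np.round(s['joint_positions'],2),"F",np.round(s['ft_force'],1),"w",s['width'])
R0=Ro.from_quat(s['eef_rot']).as_matrix();print("grasp now",(np.array(s['ee_pos'])-R0[:,1]*GD).round(4),"tooly",R0[:,1].round(2))
E
python3 - <<'E'
from st import *
C=cupR(CY);h=CO+C@HP;R=toolR(C,-1);plan(s,R,h-R[:,1]*.10,4)
E
```

```text
time: 1.1
ee_pos: [0.6274, 0.0734, 0.0976]
eef_rot: [0.411, -0.572, 0.701, 0.112]
ft_force: [0.3, -0.4, -3.5]
width: 0.0871
t 1.1 j [-0.39  1.09  0.32  0.78 -0.05  2.06 -1.24] F [ 0.3 -0.4 -3.5] w 0.0871056470279302
grasp now [0.6391 0.0794 0.1109] tooly [-0.63 -0.32 -0.71]
TCP goal [0.6349 0.0765 0.1035] total [-0.0016, -0.0099, 0.0006, -0.2058, -0.5043, -0.1921]  row*4 [-0.0004, -0.0025, 0.0002, -0.0515, -0.1261, -0.048]
```

```bash
python3 - <<'E'
from st import *
c=r.camera("wrist");np.savez("w1.npz",**c);P=cloud(c);H=hsv(c);ok=c["range_z"]>0
h_,s_,v_=[H[...,i] for i in range(3)]
im=c["image"][:,:,::-1].copy();cv2.imwrite("pics/w1.png",im)
C=cupR(CY)
near=(np.hypot(P[...,0]-.555,P[...,1]-.035)<.08)&ok
for nm,m in(("orange",(h_<18)&(s_>170)&(v_>60)&near&(P[...,2]>.035)),("handle",(v_<60)&near&(P[...,2]>.04)&(P[...,2]<.06))):
    p=P[m]
    if len(p)>10: print(nm,len(p),np.percentile(p[:,2],[5,50,95]).round(4),[np.round(a,2) for a in cv2.minAreaRect(p[:,:2].astype(np.float32)*1000)], np.percentile((p-CO)@C,[1,99],axis=0).round(4).tolist())
E
```

```text
t 1.1 j [-0.39  1.09  0.32  0.78 -0.05  2.06 -1.24] F [ 0.3 -0.4 -3.5] w 0.0871056470279302
grasp now [0.6391 0.0794 0.1109] tooly [-0.63 -0.32 -0.71]
orange 2303 [0.0421 0.054  0.0553] [array([554.89,  35.94]), array([93.21, 49.79]), np.float64(26.1)] [[-0.0086, -0.0245, 0.0408], [0.0825, 0.0243, 0.0556]]
handle 2520 [0.043  0.0503 0.0509] [array([578.45,  47.9 ]), array([42.7 , 29.45]), np.float64(26.41)] [[0.0432, -0.0145, 0.0417], [0.0838, 0.0141, 0.0512]]
```

View pics/w1.png

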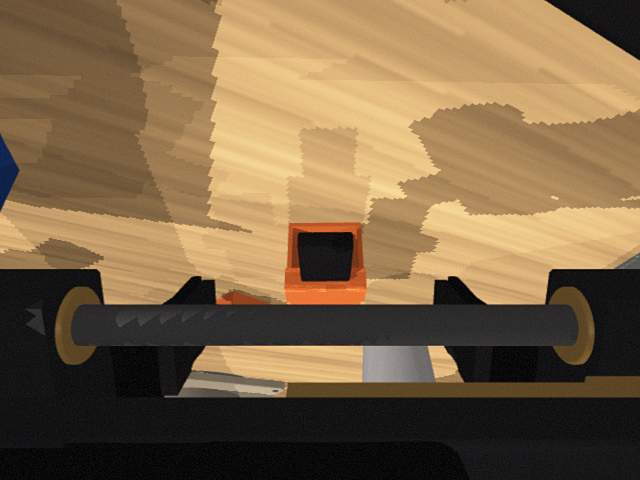

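The wrist view shows the black handle at (325,257), centred between the open fingers. Its pose agrees to about 1 mm, so I advance.

```bash
python3 - <<'E'
from st import *
C=cupR(26.5);h=np.array([.522,.0198,0])+C@HP
for t in(45,40): R=toolR(C,-1,t);plan(s,R,h,7)
E
```

```text
t 1.15 j [-0.4   1.09  0.35  0.78 -0.06  2.05 -1.24] F [ 0.4 -1.2 -3.3] w 0.0870455176702951
grasp now [0.6375 0.0764 0.1088] tooly [-0.63 -0.32 -0.71]
TCP goal [0.5719 0.0447 0.0328] total [-0.0025, 0.0865, -0.0015, -0.325, -0.6839, 0.1545]  row*7 [-0.0003, 0.0124, -0.0002, -0.0464, -0.0977, 0.0221]
TCP goal [0.573  0.0452 0.0317] total [-0.0041, 0.0865, -0.0015, -0.3547, -0.6693, 5.1544]  row*7 [-0.0001, 0.0124, -0.0002, -0.0507, -0.0956, 0.7363]
```

```bash
python3 -m jog '[[-0.0003,0.0124,-0.0002,-0.05,-0.1,0.02],[-0.0003,0.0124,-0.0002,-0.05,-0.1,0.02],[-0.0003,0.0124,-0.0002,-0.05,-0.1,0.02],[-0.0003,0.0124,-0.0002,-0.05,-0.1,0.02],[-0.0003,0.0124,-0.0002,-0.05,-0.1,0.02],[-0.0003,0.0124,-0.0002,-0.05,-0.1,0.02]]'
python3 - <<'E'
from st import *
C=cupR(26.5);h=np.array([.522,.0198,0])+C@HP
for t in(45,): R=toolR(C,-1,t);plan(s,R,h,2)
E
```

```text
time: 1.65
ee_pos: [0.5778, 0.045, 0.0388]
eef_rot: [0.415, -0.569, 0.7, 0.112]
ft_force: [0.1, -0.6, 0.6]
width: 0.0869
t 1.65 j [-0.42  1.01  0.32  1.06 -0.03  1.86 -1.24] F [ 0.1 -0.6  0.6] w 0.08689811193192766
grasp now [0.5896 0.0511 0.052 ] tooly [-0.63 -0.33 -0.7 ]
TCP goal [0.5719 0.0447 0.0328] total [-0.0005, 0.0081, -0.0024, -0.609, 0.1164, 0.2129]  row*2 [-0.0002, 0.0041, -0.0012, -0.3045, 0.0582, 0.1064]
```

Now the last 8 mm, then close with a moderate grip.

```bash
python3 -m jog '[[0,0.0041,-0.0012,-0.3,0.05,0.1],[0,0.0041,-0.0012,-0.3,0.05,0.1],[0,0,0,0,0,0]]' && python3 -m jog '[[0,0,0,0,0,0],[0,0,0,0,0,0],[0,0,0,0,0,0],[0,0,0,0,0,0],[0,0,0,0,0,0],[0,0,0,0,0,0],[0,0,0,0,0,0],[0,0,0,0,0,0]]' -1 30
python3 st.py
```

```text
time: 1.9
ee_pos: [0.5695, 0.0442, 0.0329]
eef_rot: [0.415, -0.574, 0.697, 0.113]
ft_force: [0.0, 0.0, 1.0]
width: 0.087
time: 2.57
ee_pos: [0.5719, 0.0452, 0.035]
eef_rot: [0.414, -0.574, 0.698, 0.111]
ft_force: [0.2, 0.4, 0.7]
width: 0.0416
t 2.5667 j [-0.42  1.    0.32  1.08 -0.04  1.84 -1.23] F [0.2 0.4 0.7] w 0.04158584486536989
grasp now [0.5837 0.0511 0.0483] tooly [-0.63 -0.32 -0.71]
```

```bash
python3 -m jog '[[0,0,0,0,0,0],[0,0,0,0,0,0],[0,0,0,0,0,0],[0,0,0,0,0,0]]' -1 40; python3 - <<'E'
from st import *
# straight lift of 0.11 m, in tool axes
print((R0.T@[0,0,.13]/8).round(4))
np.savez("grasp.npz",R=R0,p=s['ee_pos'])
E
```

```text
time: 2.9
ee_pos: [0.5719, 0.0452, 0.035]
eef_rot: [0.414, -0.574, 0.698, 0.111]
ft_force: [0.4, 0.5, -0.3]
width: 0.0293
t 2.9 j [-0.42  1.    0.32  1.08 -0.04  1.84 -1.23] F [ 0.4  0.5 -0.3] w 0.029297978396342576
grasp now [0.5837 0.0511 0.0482] tooly [-0.63 -0.32 -0.71]
[ 0.0115 -0.0115 -0.    ]
```

```bash
python3 -m jog '[[0.009,-0.009,0,0,0,0],[0.0115,-0.0115,0,0,0,0],[0.0115,-0.0115,0,0,0,0],[0.0115,-0.0115,0,0,0,0],[0.0115,-0.0115,0,0,0,0],[0.0115,-0.0115,0,0,0,0],[0,0,0,0,0,0]]'; cat >> h.py <<'E'
try:
    g=np.load("grasp.npz");C0=cupR(26.5);RC=g['R'].T@C0;TC=g['R'].T@(np.array([.522,.0198,0])-g['p'])  # cup in tool
except Exception: pass
def planhang(s,slot,n,hy=HY):
    """cup hung-orientation with its slot root at slot"""
    H=hungR(hy);R=H@RC.T;p=np.array(slot)-H@SL-R@TC
    plan(s,R,p-R[:,1]*GD,n)
E
python3 - <<'E'
from st import *
inn=-hungR(HY)[:,2]
planhang(s,RIM+[0,0,.13]-inn*.09,24)
planhang(s,RIM+[0,0,.13],24)
E
```

```text
time: 3.48
ee_pos: [0.5722, 0.0447, 0.1416]
eef_rot: [0.413, -0.574, 0.698, 0.11]
ft_force: [-0.1, -0.0, -0.5]
width: 0.0296
t 3.4833 j [-0.43  0.89  0.34  1.04 -0.01  1.98 -1.21] F [-0.1 -0.  -0.5] w 0.02955110093828857
grasp now [0.584  0.0506 0.1549] tooly [-0.63 -0.32 -0.71]
TCP goal [0.6297 0.1646 0.238 ] total [-0.0074, -0.1425, -0.0812, -0.0411, -82.9587, 75.4337]  row*24 [-0.0064, -0.0044, -0.0017, -0.0017, -3.4566, 3.1431]
TCP goal [0.6104 0.2525 0.238 ] total [-0.0234, -0.1582, -0.1684, -0.0411, -82.9587, 75.4337]  row*24 [-0.0098, -0.004, -0.0042, -0.0017, -3.4566, 3.1431]
```

```bash
python3 -m jog '[[-0.0064,-0.0044,-0.0017,0,-3.46,3.14],[-0.0064,-0.0044,-0.0017,0,-3.46,3.14],[-0.0064,-0.0044,-0.0017,0,-3.46,3.14],[-0.0064,-0.0044,-0.0017,0,-3.46,3.14],[-0.0064,-0.0044,-0.0017,0,-3.46,3.14],[-0.0064,-0.0044,-0.0017,0,-3.46,3.14],[-0.0064,-0.0044,-0.0017,0,-3.46,3.14],[-0.0064,-0.0044,-0.0017,0,-3.46,3.14],[-0.0064,-0.0044,-0.0017,0,-3.46,3.14],[-0.0064,-0.0044,-0.0017,0,-3.46,3.14],[-0.0064,-0.0044,-0.0017,0,-3.46,3.14],[-0.0064,-0.0044,-0.0017,0,-3.46,3.14]]'
python3 - <<'E'
from st import *
inn=-hungR(HY)[:,2]
planhang(s,RIM+[0,0,.13]-inn*.09,12)
E
```

```text
time: 4.48
ee_pos: [0.6291, 0.1208, 0.1709]
eef_rot: [-0.423, 0.673, -0.498, 0.346]
ft_force: [-0.1, -0.4, -1.2]
width: 0.0296
t 4.4833 j [-0.23  0.56  0.1   1.28 -0.23  1.51 -0.51] F [-0.1 -0.4 -1.2] w 0.02962061264104543
grasp now [0.6333 0.1181 0.189 ] tooly [-0.22  0.15 -0.96]
TCP goal [0.6297 0.1646 0.238 ] total [-0.0432, -0.0583, -0.0337, -0.5152, -39.1031, 36.2318]  row*12 [-0.0057, -0.0036, -0.0015, -0.0429, -3.2586, 3.0193]
```

```bash
python3 -m jog '[[-0.0057,-0.0036,-0.0015,0,-3.26,3.02],[-0.0057,-0.0036,-0.0015,0,-3.26,3.02],[-0.0057,-0.0036,-0.0015,0,-3.26,3.02],[-0.0057,-0.0036,-0.0015,0,-3.26,3.02],[-0.0057,-0.0036,-0.0015,0,-3.26,3.02],[-0.0057,-0.0036,-0.0015,0,-3.26,3.02],[-0.0057,-0.0036,-0.0015,0,-3.26,3.02],[-0.0057,-0.0036,-0.0015,0,-3.26,3.02],[-0.0057,-0.0036,-0.0015,0,-3.26,3.02],[-0.0057,-0.0036,-0.0015,0,-3.26,3.02],[-0.0057,-0.0036,-0.0015,0,-3.26,3.02],[-0.0057,-0.0036,-0.0015,0,-3.26,3.02]]'
python3 - <<'E'
from st import *
inn=-hungR(HY)[:,2]
planhang(s,RIM+[0,0,.13]-inn*.09,2)
planhang(s,RIM+[0,0,.12],6)
for n in("scene","side","wrist"):
    c=r.camera(n);np.savez(n+"2.npz",**c);cv2.imwrite(f"pics/{n}2.png",c["image"][:,:,::-1])
a=cv2.imread("pics/side2.png");b=cv2.imread("pics/wrist2.png")
cv2.imwrite("pics/v2.png",np.hstack([cv2.resize(a[80:320,180:420],(400,400)),cv2.resize(b,(400,300))[:0] if 0 else cv2.copyMakeBorder(cv2.resize(b,(400,300)),0,100,0,0,0)]))
E
```

```text
time: 5.48
ee_pos: [0.6268, 0.162, 0.2525]
eef_rot: [-0.331, 0.603, -0.188, 0.701]
ft_force: [1.5, 0.9, 0.0]
width: 0.0295
t 5.4833 j [ 0.16  0.5  -0.13  1.39 -0.72  1.5   0.44] F [1.5 0.9 0. ] w 0.029478469881822508
grasp now [0.6293 0.1487 0.2654] tooly [-0.14  0.71 -0.69]
TCP goal [0.6297 0.1646 0.238 ] total [0.0093, 0.0115, 0.0027, -1.0223, 2.799, -1.0781]  row*2 [0.0046, 0.0058, 0.0014, -0.5112, 1.3995, -0.5391]
TCP goal [0.6104 0.2525 0.228 ] total [-0.0457, 0.0834, 0.0043, -1.0223, 2.799, -1.0781]  row*6 [-0.0077, 0.0138, 0.0007, -0.1704, 0.4665, -0.1797]
```

View pics/v2.png

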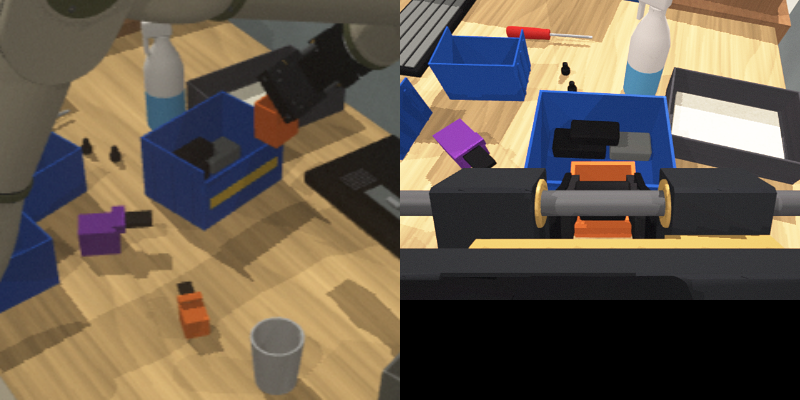

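The wrist view shows the cup upright in the grip and the tub ahead of it, squared up with its low wall. Next I measure the cup in the hand and the tub from this view.

```bash
python3 - <<'E'
from st import *
H=hungR(HY)
for n in("wrist","side","scene"):
    c=dict(np.load(n+"2.npz"));P=cloud(c);h_,s_,v_=[hsv(c)[...,i] for i in range(3)];ok=c["range_z"]>0
    Q=((P-s['ee_pos'])@R0-TC)@RC
    o=ok&(h_<18)&(s_>160)&(v_>60)&(np.abs(Q-[.0,0,.03]).max(-1)<.06);q=Q[o]
    print(n,len(q),"cup-frame pct",np.percentile(q,[1,50,99],axis=0).round(4).tolist())
    for a,b,nm in((.0375,.045,"lip?"),):
        k=q[(q[:,0]>a)]
        if len(k)>5: print("  x>.0375",len(k),np.percentile(k,[2,98],axis=0).round(4).tolist())
    T=(P-[.599,.3065,0])@np.stack([H[:,2]*-1,H[:,1],H[:,0]],1)
    b=ok&(h_>100)&(h_<130)&(s_>100)&(np.abs(T[...,0])<.09)&(np.abs(T[...,1])<.115)
    t=T[b];k=t[(t[:,2]>.098)&(t[:,2]<.125)]
    print("  tub pts",len(t),"top",np.percentile(t[:,2],99.5).round(4),"rim x,y",np.percentile(k,[1,99],axis=0).round(4).tolist())
    f=t[(t[:,0]>.05)&(t[:,2]>.08)&(np.abs(t[:,1])<.08)]
    if len(f)>20: print("  far wall slope deg",np.degrees(np.arctan(np.polyfit(f[:,1],f[:,0],1)[0])).round(2),"x med",np.median(f[:,0]).round(4))
    l=t[(t[:,0]<-.055)&(t[:,2]>.03)&(t[:,2]<.095)&(np.abs(t[:,1])<.085)]
    if len(l)>20: print("  low wall",len(l),"slope",np.degrees(np.arctan(np.polyfit(l[:,1],l[:,0],1)[0])).round(2),"x pct",np.percentile(l[:,0],[5,50,95]).round(4),"top",np.percentile(l[:,2],98).round(4))
E
```

```text
t 5.6333 j [ 0.16  0.5  -0.13  1.39 -0.72  1.49  0.44] F [-0.3 -0.6 -0.4] w 0.029536710036826324
grasp now [0.6297 0.1477 0.264 ] tooly [-0.14  0.71 -0.69]
wrist 5409 cup-frame pct [[-0.0306, -0.023, 0.0021], [0.0283, 0.0005, 0.007], [0.0423, 0.0243, 0.0573]]
  x>.0375 1386 [[0.0381, -0.0167, 0.0507], [0.0427, 0.0181, 0.0572]]
  tub pts 19416 top 0.1156 rim x,y [[-0.0573, -0.0939, 0.0982], [0.0682, 0.0953, 0.1158]]
  far wall slope deg 0.04 x med 0.0647
  low wall 444 slope -0.19 x pct [-0.0718 -0.071  -0.0677] top 0.0908
side 477 cup-frame pct [[-0.0294, -0.0223, -0.0002], [-0.0009, 0.0235, 0.0317], [0.0325, 0.0295, 0.0517]]
  tub pts 3610 top 0.1168 rim x,y [[-0.0671, -0.0938, 0.0982], [0.0707, 0.1, 0.118]]
  far wall slope deg -0.08 x med 0.0661
  low wall 481 slope 0.01 x pct [-0.0729 -0.0696 -0.0662] top 0.0918
scene 1573 cup-frame pct [[-0.0284, -0.0264, -0.0021], [0.0137, -0.0035, 0.0177], [0.0471, 0.0242, 0.0519]]
  x>.0375 139 [[0.0377, -0.0254, 0.0365], [0.058, 0.0237, 0.0541]]
  tub pts 10157 top 0.1173 rim x,y [[-0.0654, -0.0961, 0.0982], [0.0692, 0.0939, 0.1185]]
  far wall slope deg -0.02 x med 0.0677
  low wall 1463 slope -0.0 x pct [-0.0702 -0.0682 -0.0666] top 0.0921
```

```bash
python3 - <<'E'
from st import *
planhang(s,RIM+[0,0,.11],8)
E
```

```text
t 5.6333 j [ 0.16  0.5  -0.13  1.39 -0.72  1.49  0.44] F [-0.3 -0.6 -0.4] w 0.029536710036826324
grasp now [0.6297 0.1477 0.264 ] tooly [-0.14  0.71 -0.69]
TCP goal [0.6104 0.2525 0.218 ] total [-0.0405, 0.09, 0.0035, -1.0135, 2.4113, -0.8849]  row*8 [-0.0052, 0.0112, 0.0004, -0.1267, 0.3014, -0.1106]
```

```bash
python3 -m jog '[[-0.0052,0.0112,0.0004,-0.12,0.3,-0.1],[-0.0052,0.0112,0.0004,-0.12,0.3,-0.1],[-0.0052,0.0112,0.0004,-0.12,0.3,-0.1],[-0.0052,0.0112,0.0004,-0.12,0.3,-0.1],[-0.0052,0.0112,0.0004,-0.12,0.3,-0.1],[-0.0052,0.0112,0.0004,-0.12,0.3,-0.1],[-0.0052,0.0112,0.0004,-0.12,0.3,-0.1],[-0.0052,0.0112,0.0004,-0.12,0.3,-0.1],[0,0,0,0,0,0]]'
cat > pl.py <<'E'
import sys
from st import *
inn=-hungR(HY)[:,2]
S=np.array(s['ee_pos'])+R0@(TC+RC@SL); H=hungR(HY)
e=(S-RIM)@H; A=R0@RC
print("slot-rim (up, along, outward) mm",(e*1000).round(1),"ang err deg",np.degrees(Ro.from_matrix(H.T@A).as_rotvec()).round(2))
planhang(s,RIM+[0,0,float(sys.argv[1])],int(sys.argv[2]))
E
python3 pl.py .06 5
```

```text
time: 6.38
ee_pos: [0.6051, 0.2687, 0.2146]
eef_rot: [-0.342, 0.62, -0.197, 0.678]
ft_force: [-0.1, 1.3, -0.6]
width: 0.0295
t 6.3833 j [ 0.02  0.49 -0.18  1.48 -0.72  1.33  0.32] F [-0.1  1.3 -0.6] w 0.029549080783354633
grasp now [0.608  0.2558 0.2279] tooly [-0.16  0.69 -0.71]
slot-rim (up, along, outward) mm [106.7   1.8 -16.9] ang err deg [ 0.16  0.29 -0.45]
TCP goal [0.6104 0.2525 0.168 ] total [0.045, 0.0211, 0.0017, 0.428, -0.2051, 0.2867]  row*5 [0.009, 0.0042, 0.0003, 0.0856, -0.041, 0.0573]
```

```bash
python3 pl.py .10 3
```

```text
t 6.3833 j [ 0.02  0.49 -0.18  1.48 -0.72  1.33  0.32] F [-0.1  1.3 -0.6] w 0.029549080783354633
grasp now [0.608  0.2558 0.2279] tooly [-0.16  0.69 -0.71]
slot-rim (up, along, outward) mm [106.7   1.8 -16.9] ang err deg [ 0.16  0.29 -0.45]
TCP goal [0.6104 0.2525 0.208 ] total [0.0167, -0.0072, 0.0016, 0.428, -0.2051, 0.2867]  row*3 [0.0056, -0.0024, 0.0005, 0.1427, -0.0684, 0.0956]
```

```bash
python3 -m jog '[[0.005,-0.0022,0.0005,0.14,-0.07,0.1],[0.005,-0.0022,0.0005,0.14,-0.07,0.1],[0.004,-0.0018,0.0004,0.14,-0.07,0.1],[0.001,-0.0005,0,0,0,0],[0,0,0,0,0,0],[0,0,0,0,0,0]]';python3 pl.py .10 3
python3 - <<'E'
from st import *
c=r.camera("wrist");np.savez("w3.npz",**c);P=cloud(c);h_,s_,v_=[hsv(c)[...,i] for i in range(3)];ok=c["range_z"]>0
cv2.imwrite("pics/w3.png",c["image"][:,:,::-1])
H=hungR(HY);E=(P-RIM)@H   # up, along, outward rel. rim
o=ok&(h_<18)&(s_>160)&(v_>60)&(np.abs(E[...,0]-.09)<.09)&(np.abs(E[...,1])<.05)&(np.abs(E[...,2])<.08)
q=E[o];print("cup up/along/out",np.percentile(q,[1,50,99],axis=0).round(4).tolist())
k=q[q[:,2]>.001];print(" lip",len(k),np.percentile(k,[2,98],axis=0).round(4).tolist())
b=ok&(h_>100)&(h_<130)&(s_>100)&(np.abs(E[...,1])<.085)&(np.abs(E[...,2])<.015)&(np.abs(E[...,0]+.02)<.03);t=E[b]
print("wall",len(t),np.percentile(t,[2,50,98],axis=0).round(4).tolist() if len(t) else 0)
E
```

```text
time: 6.88
ee_pos: [0.6118, 0.2492, 0.2075]
eef_rot: [-0.337, 0.619, -0.199, 0.681]
ft_force: [-0.3, 0.3, -1.6]
width: 0.0296
t 6.8833 j [ 0.05  0.5  -0.17  1.48 -0.72  1.34  0.35] F [-0.3  0.3 -1.6] w 0.02963517435368249
grasp now [0.6146 0.2363 0.2207] tooly [-0.15  0.69 -0.71]
slot-rim (up, along, outward) mm [99.6 -0.6  3.5] ang err deg [-0.24  0.06  0.05]
TCP goal [0.6104 0.2525 0.208 ] total [-0.0028, 0.0022, -0.0007, -0.204, -0.1391, 0.0619]  row*3 [-0.0009, 0.0007, -0.0002, -0.068, -0.0464, 0.0206]
t 6.8833 j [ 0.05  0.5  -0.17  1.48 -0.72  1.34  0.35] F [-0.3  0.3 -1.6] w 0.02963517435368249
grasp now [0.6146 0.2363 0.2207] tooly [-0.15  0.69 -0.71]
cup up/along/out [[0.031, -0.0241, -0.043], [0.0898, -0.0002, -0.0376], [0.1083, 0.0232, 0.0123]]
 lip 2305 [[0.0836, -0.0181, 0.0065], [0.105, 0.0178, 0.0124]]
wall 0 0
```

View pics/w3.png

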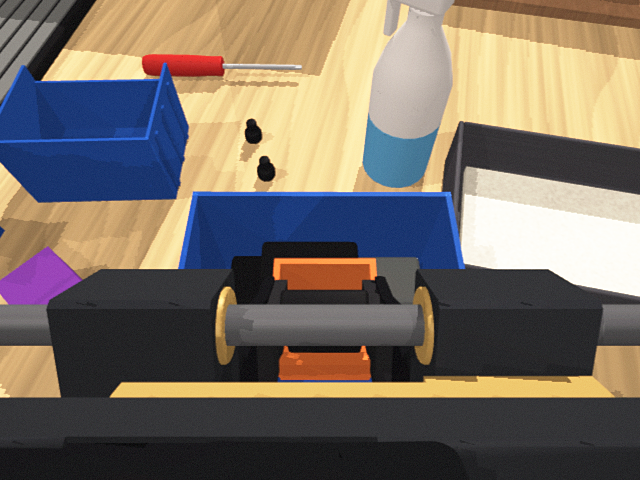

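```bash
python3 -m jog '[[-0.0014,0.0011,-0.0003,-0.1,-0.07,0],[-0.0012,0.001,-0.0003,-0.1,-0.07,0],[0,0,0,0,0,0],[0,0,0,0,0,0],[0,0,0,0,0,0]]';python3 pl.py .07 4
```

```text
time: 7.35
ee_pos: [0.6106, 0.2528, 0.2086]
eef_rot: [-0.339, 0.618, -0.198, 0.681]
ft_force: [0.1, -0.4, -1.1]
width: 0.0291
t 7.35 j [ 0.04  0.5  -0.17  1.48 -0.72  1.34  0.35] F [ 0.1 -0.4 -1.1] w 0.029058863042796
grasp now [0.6134 0.2399 0.2218] tooly [-0.15  0.69 -0.71]
slot-rim (up, along, outward) mm [100.6  -0.3  -0.3] ang err deg [0.02 0.06 0.05]
TCP goal [0.6104 0.2525 0.178 ] total [0.0219, 0.0214, -0.0004, -0.0201, 0.0497, 0.0555]  row*4 [0.0055, 0.0053, -0.0001, -0.005, 0.0124, 0.0139]
```

```bash
python3 -m jog '[[0.004,0.004,0,0,0,0],[0.005,0.005,0,0,0,0],[0.005,0.005,0,0,0,0],[0.004,0.004,0,0,0,0],[0.002,0.002,0,0,0,0],[0,0,0,0,0,0],[0,0,0,0,0,0]]';python3 pl.py .045 4
```

```text
time: 7.93
ee_pos: [0.6101, 0.2531, 0.1759]
eef_rot: [-0.339, 0.619, -0.197, 0.681]
ft_force: [-0.1, 0.3, -0.1]
width: 0.0296
t 7.9333 j [ 0.04  0.53 -0.17  1.51 -0.73  1.3   0.39] F [-0.1  0.3 -0.1] w 0.029586521953387308
grasp now [0.6129 0.2402 0.1891] tooly [-0.15  0.69 -0.71]
slot-rim (up, along, outward) mm [68.   0.2 -0.7] ang err deg [ 0.05  0.05 -0.05]
TCP goal [0.6104 0.2525 0.153 ] total [0.0168, 0.0157, 0.0001, 0.0737, 0.0007, 0.0537]  row*4 [0.0042, 0.0039, 0.0, 0.0184, 0.0002, 0.0134]
```

```bash
python3 -m jog '[[0.0045,0.004,0,0,0,0],[0.005,0.005,0,0,0,0],[0.005,0.005,0,0,0,0],[0.005,0.005,0,0,0,0],[0.005,0.005,0,0,0,0],[0.004,0.004,0,0,0,0],[0.002,0.002,0,0,0,0],[0,0,0,0,0,0],[0,0,0,0,0,0]]';python3 pl.py .022 2
python3 - <<'E'
from bench import r
import cv2,numpy as np
c=r.camera("side");i=c["image"][130:230,230:370,::-1];a=cv2.resize(i,(780,557),interpolation=cv2.INTER_CUBIC);cv2.imwrite("pics/s4.png",a)
E
```

```text
time: 8.68
ee_pos: [0.6103, 0.2527, 0.1279]
eef_rot: [-0.339, 0.619, -0.197, 0.68]
ft_force: [0.6, -0.1, -0.7]
width: 0.0297
t 8.6833 j [ 0.05  0.59 -0.18  1.54 -0.73  1.23  0.44] F [ 0.6 -0.1 -0.7] w 0.029665619529031875
grasp now [0.6131 0.2398 0.1411] tooly [-0.15  0.69 -0.71]
slot-rim (up, along, outward) mm [20.   0.1 -0.3] ang err deg [ 0.04  0.05 -0.09]
TCP goal [0.6104 0.2525 0.13  ] total [-0.0012, -0.0016, 0.0001, 0.0877, -0.0348, 0.0533]  row*2 [-0.0006, -0.0008, 0.0, 0.0438, -0.0174, 0.0266]
```

View pics/s4.png

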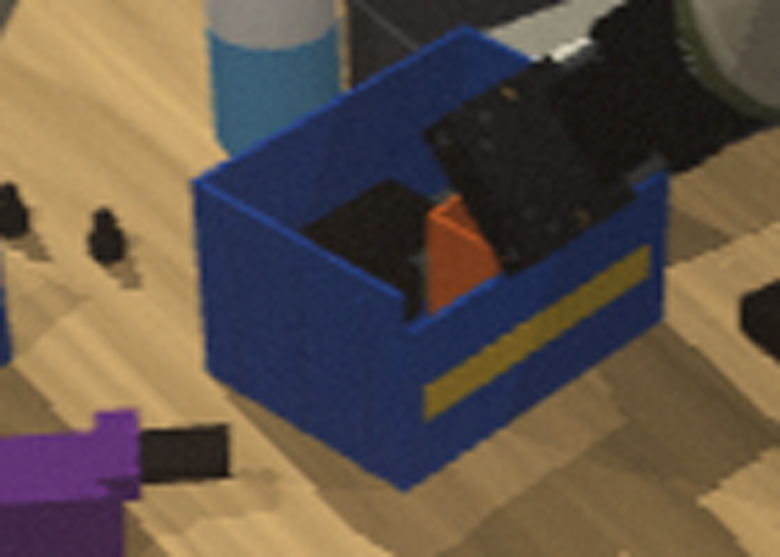

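The cup is inside the tub behind the low wall, at crop (460,255), with no contact force yet. I now lower it in small steps and watch the force.

```bash
python3 -m jog '[[0.0015,0.0015,0,0,0,0],[0.002,0.002,0,0,0,0],[0.0015,0.0015,0,0,0,0],[0.0005,0.0005,0,0,0,0],[0,0,0,0,0,0]]';python3 pl.py .0 2
```

```text
time: 9.15
ee_pos: [0.6116, 0.2521, 0.1211]
eef_rot: [-0.339, 0.618, -0.198, 0.681]
ft_force: [-0.3, -0.8, -0.6]
width: 0.0298
t 9.15 j [ 0.05  0.59 -0.18  1.54 -0.74  1.22  0.45] F [-0.3 -0.8 -0.6] w 0.02983740703852388
grasp now [0.6144 0.2391 0.1344] tooly [-0.15  0.69 -0.71]
slot-rim (up, along, outward) mm [13.2 -1.1  0.7] ang err deg [-0.02  0.11  0.1 ]
TCP goal [0.6104 0.2525 0.108 ] total [0.0088, 0.0098, -0.0012, -0.0811, 0.053, 0.1141]  row*2 [0.0044, 0.0049, -0.0006, -0.0406, 0.0265, 0.057]
```

```bash
python3 -m jog '[[0.001,0.0015,0,0,0,0],[0.0012,0.0015,0,0,0,0],[0.0015,0.0015,0,0,0,0],[0.0015,0.0015,0,0,0,0],[0.001,0.001,0,0,0,0]]';python3 pl.py .0 2
```

```text
time: 9.57
ee_pos: [0.6132, 0.2514, 0.1124]
eef_rot: [-0.338, 0.617, -0.2, 0.682]
ft_force: [0.8, -4.0, 3.2]
width: 0.0296
t 9.5667 j [ 0.05  0.61 -0.18  1.54 -0.74  1.21  0.46] F [ 0.8 -4.   3.2] w 0.029572787917444176
grasp now [0.6159 0.2385 0.1256] tooly [-0.14  0.69 -0.71]
slot-rim (up, along, outward) mm [ 4.5 -2.6  1.7] ang err deg [-0.14  0.19  0.27]
TCP goal [0.6104 0.2525 0.108 ] total [0.0019, 0.0043, -0.0026, -0.2872, 0.093, 0.1892]  row*2 [0.001, 0.0021, -0.0013, -0.1436, 0.0465, 0.0946]
```

```bash
python3 -m jog '[[0.0015,0.001,0,0,0,0],[0.0017,0.0013,0,0,0,0],[0.0017,0.0013,0,0,0,0]]';python3 pl.py .0 2
```

```text
time: 9.82
ee_pos: [0.6138, 0.2512, 0.1087]
eef_rot: [-0.337, 0.617, -0.198, 0.683]
ft_force: [-6.6, -9.9, 25.6]
width: 0.0298
t 9.8167 j [ 0.05  0.61 -0.18  1.54 -0.74  1.21  0.47] F [-6.6 -9.9 25.6] w 0.029826937832742394
grasp now [0.6165 0.2382 0.1219] tooly [-0.14  0.69 -0.7 ]
slot-rim (up, along, outward) mm [ 0.8 -3.1  2. ] ang err deg [-0.1  -0.01  0.34]
TCP goal [0.6104 0.2525 0.108 ] total [-0.0009, 0.002, -0.003, -0.3114, 0.1705, -0.0119]  row*2 [-0.0004, 0.001, -0.0015, -0.1557, 0.0853, -0.006]
```

A 25 N rise at about 0.8 mm suggests the lip is on the rim. I hold to relax the force, then look.

```bash
python3 -m jog '[[0,0,0,0,0,0],[0,0,0,0,0,0]]';python3 pl.py .0 2
python3 - <<'E'
from st import *
H=hungR(HY)
for n in("wrist","scene"):
    c=r.camera(n);P=cloud(c);h_,s_,v_=[hsv(c)[...,i] for i in range(3)];ok=c["range_z"]>0
    E=(P-RIM)@H
    o=ok&(h_<18)&(s_>160)&(v_>60)&(np.abs(E[...,0])<.08)&(np.abs(E[...,1])<.05)&(np.abs(E[...,2])<.08)
    q=E[o];k=q[q[:,2]>-.003];k=k if len(k)>9 else q
    print(n,"lip",len(k),np.percentile(k,[2,50,98],axis=0).round(4).tolist())
    b=ok&(h_>100)&(h_<130)&(s_>100)&(np.abs(E[...,1])<.11);t=E[b]
    far=t[(t[:,2]<-.12)&(t[:,2]>-.15)&(t[:,0]>0)&(np.abs(t[:,1])<.085)];print("  far wall out",np.median(far[:,2]).round(4),len(far),"top",np.percentile(t[:,0],99.5).round(4))
    w=t[(np.abs(t[:,2])<.01)&(np.abs(t[:,0])<.01)];print("  low rim",len(w),np.percentile(w,[2,50,98],axis=0).round(4).tolist() if len(w)>5 else 0)
    cv2.imwrite(f"pics/{n}5.png",c["image"][:,:,::-1])
E
```

```text
time: 9.98
ee_pos: [0.6137, 0.2509, 0.1092]
eef_rot: [-0.337, 0.617, -0.198, 0.683]
ft_force: [1.5, -3.4, 0.5]
width: 0.0295
t 9.9833 j [ 0.05  0.61 -0.18  1.54 -0.74  1.21  0.47] F [ 1.5 -3.4  0.5] w 0.029509177753185387
grasp now [0.6164 0.2379 0.1224] tooly [-0.15  0.69 -0.7 ]
slot-rim (up, along, outward) mm [ 1.3 -2.9  2.2] ang err deg [-0.08 -0.05  0.33]
TCP goal [0.6104 0.2525 0.108 ] total [-0.0007, 0.0024, -0.0029, -0.2947, 0.1787, -0.0483]  row*2 [-0.0003, 0.0012, -0.0014, -0.1473, 0.0894, -0.0242]
t 9.9833 j [ 0.05  0.61 -0.18  1.54 -0.74  1.21  0.47] F [ 1.5 -3.4  0.5] w 0.029509177753185387
grasp now [0.6164 0.2379 0.1224] tooly [-0.15  0.69 -0.7 ]
wrist lip 2405 [[-0.0159, -0.0205, 0.0053], [0.0029, -0.0024, 0.0105], [0.0072, 0.0156, 0.0112]]
  far wall out -0.1326 11978 top 0.0255
  low rim 16 [[0.0066, -0.0155, 0.006], [0.0076, 0.0011, 0.0063], [0.0091, 0.0097, 0.0064]]
scene lip 246 [[-0.0648, -0.0271, -0.003], [-0.0184, -0.0001, -0.0023], [0.0081, 0.0188, 0.0087]]
  far wall out -0.1357 829 top 0.0787
  low rim 289 [[-0.0097, -0.0944, -0.0086], [-0.0021, 0.0302, 0.0001], [0.0076, 0.092, 0.0035]]
```

```bash
python3 -m jog '[[0.0008,0.0002,0,0,0,0],[0.0012,0.0004,0,0,0,0],[0.0012,0.0006,0,0,0,0]]';python3 pl.py .0 2;  python3 -m jog '[[0.001,0.001,0,0,0,0]]'; python3 -m jog '[[0,0,0,0,0,0],[0,0,0,0,0,0]]'; python3 pl.py 0 2
```

```text
time: 10.33
ee_pos: [0.6138, 0.2511, 0.109]
eef_rot: [-0.336, 0.617, -0.196, 0.684]
ft_force: [-3.5, -7.1, 12.5]
width: 0.0296
t 10.3333 j [ 0.05  0.61 -0.18  1.54 -0.74  1.21  0.48] F [-3.5 -7.1 12.5] w 0.029592490927588037
grasp now [0.6165 0.2381 0.1221] tooly [-0.15  0.7  -0.7 ]
slot-rim (up, along, outward) mm [ 1.  -3.1  2. ] ang err deg [ 0.02 -0.3   0.38]
TCP goal [0.6104 0.2525 0.108 ] total [-0.0007, 0.0022, -0.003, -0.2512, 0.284, -0.2959]  row*2 [-0.0004, 0.0011, -0.0015, -0.1256, 0.142, -0.148]
time: 10.42
ee_pos: [0.6138, 0.2513, 0.109]
eef_rot: [-0.336, 0.617, -0.195, 0.684]
ft_force: [-4.1, -8.3, 14.4]
width: 0.0292
time: 10.58
ee_pos: [0.6137, 0.251, 0.1093]
eef_rot: [-0.336, 0.617, -0.195, 0.684]
ft_force: [0.6, -2.4, 1.9]
width: 0.0294
t 10.5833 j [ 0.06  0.62 -0.18  1.54 -0.74  1.21  0.48] F [ 0.6 -2.4  1.9] w 0.029414955677212203
grasp now [0.6164 0.2379 0.1224] tooly [-0.15  0.7  -0.7 ]
slot-rim (up, along, outward) mm [ 1.2 -3.   2.1] ang err deg [ 0.07 -0.38  0.4 ]
TCP goal [0.6104 0.2525 0.108 ] total [-0.0006, 0.0025, -0.0029, -0.2322, 0.3313, -0.3825]  row*2 [-0.0003, 0.0012, -0.0014, -0.1161, 0.1657, -0.1913]
```

The cup stalls hard at the same height under 12–25 N, so it looks seated. I release and back away along the tool axis.

```bash
python3 -m jog '[[0,0,0,0,0,0],[0,0,0,0,0,0],[0,0,0,0,0,0],[0,0,0,0,0,0],[0,0,0,0,0,0],[0,0,0,0,0,0]]' 0.3 && python3 -m jog '[[0,-0.004,0,0,0,0],[0,-0.01,0,0,0,0],[0,-0.015,0,0,0,0],[0,-0.02,0,0,0,0],[0,-0.02,0,0,0,0],[0,-0.02,0,0,0,0],[0,-0.02,0,0,0,0],[0,-0.01,0,0,0,0],[0,0,0,0,0,0],[0,0,0,0,0,0]]'
cat > chk.py <<'E'
import sys
from st import *
H=hungR(HY);out=[]
for n in("wrist","side","scene"):
    c=r.camera(n);P=cloud(c);h_,s_,v_=[hsv(c)[...,i] for i in range(3)];ok=c["range_z"]>0
    E=(P-RIM)@H
    o=ok&(h_<18)&(s_>160)&(v_>60)&(np.abs(E[...,0])<.09)&(np.abs(E[...,1])<.05)&(np.abs(E[...,2])<.08)
    q=E[o]
    print(n,"cup",len(q),np.percentile(q,[2,50,98],axis=0).round(4).tolist())
    top=q[(q[:,2]>-.001)&(q[:,2]<.006)&(q[:,0]>-.004)]
    if len(top)>5:print("  lip top h",np.percentile(top[:,0],[10,50,90]).round(4))
    t=E[ok&(h_>100)&(h_<130)&(s_>100)&(np.abs(E[...,1])<.085)]
    w=t[(np.abs(t[:,2])<.004)&(np.abs(t[:,0])<.006)]
    if len(w)>5:print("  rim top h",np.percentile(w[:,0],[50,90]).round(4),"n",len(w))
    w=t[(np.abs(t[:,2])<.006)&(t[:,0]<-.01)&(t[:,0]>-.07)]
    if len(w)>5:print("  low wall out",np.percentile(w[:,2],[10,50,90]).round(4),"slope",np.degrees(np.arctan(np.polyfit(w[:,1],w[:,2],1)[0])).round(2))
    X=np.where(o);y,x=int(np.median(X[0])),int(np.median(X[1]));print("  px",x,y)
    k=70 if n!="wrist" else 130
    i=c["image"][max(0,y-k):y+k,max(0,x-k):x+k,::-1];out.append(cv2.resize(i,(266,266),interpolation=cv2.INTER_CUBIC) if 0 else cv2.resize(i,(390,390),interpolation=cv2.INTER_CUBIC))
cv2.imwrite(sys.argv[1],np.hstack([cv2.resize(a,(390,390)) for a in (out[0],out[1])]))
cv2.imwrite(sys.argv[1].replace(".png","b.png"),out[2])
E
python3 chk.py pics/end1.png
```

```text
time: 11.08
ee_pos: [0.6119, 0.2538, 0.1079]
eef_rot: [-0.336, 0.618, -0.193, 0.684]
ft_force: [0.3, 1.8, -0.3]
width: 0.0551
time: 11.92
ee_pos: [0.631, 0.163, 0.1981]
eef_rot: [-0.336, 0.618, -0.194, 0.684]
ft_force: [0.1, 0.6, -0.2]
width: 0.0568
t 11.9167 j [ 0.15  0.56 -0.13  1.41 -0.7   1.44  0.45] F [ 0.1  0.6 -0.2] w 0.056823255025808296
grasp now [0.6338 0.1499 0.2112] tooly [-0.15  0.7  -0.7 ]
wrist cup 2500 [[-0.0503, -0.0267, -0.0439], [-0.0065, -0.0019, 0.0057], [0.0095, 0.0217, 0.0114]]
  lip top h [0.0029 0.0037 0.0117]
  rim top h [-0.0009  0.0002] n 1406
  low wall out [0.003  0.0034 0.0038] slope -0.04
  px 325 264
side cup 249 [[-0.0348, -0.0269, -0.0461], [-0.0092, 0.0016, -0.0275], [0.0072, 0.0256, 0.0119]]
  lip top h [-0.0008  0.0026  0.0046]
  rim top h [-0.0021  0.0006] n 67
  low wall out [-0.0003  0.0021  0.0045] slope -0.1
  px 319 176
scene cup 1290 [[-0.0657, -0.0288, -0.0452], [-0.0253, -0.0031, -0.0184], [0.0074, 0.0204, 0.0074]]
  lip top h [0.0022 0.0049 0.0093]
  rim top h [-0.0008  0.0018] n 176
  low wall out [-0.001   0.0003  0.0014] slope -0.04
  px 271 358
```

View pics/end1.png

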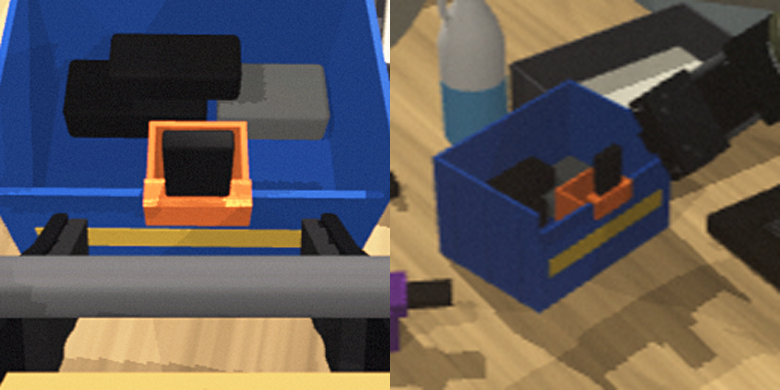

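The wrist and side views show the cup hanging upright inside the tub, with the leg outside (wrist crop (197,208)) and the handle up. One numeric check of lip against rim, then I hand in.

```bash
python3 - <<'E'
from st import *
H=hungR(HY);c=r.camera("wrist");P=cloud(c);h_,s_,v_=[hsv(c)[...,i] for i in range(3)];E=(P-RIM)@H;ok=c["range_z"]>0
o=E[ok&(h_<18)&(s_>160)&(v_>60)&(np.abs(E[...,1])<.03)]
for a,b in((-.025,-.017),(-.015,.012),(.013,.022)):
    k=o[(o[:,1]>a)&(o[:,1]<b)&(o[:,2]>.004)&(o[:,2]<.0095)&(o[:,0]>-.002)&(o[:,0]<.009)];print("lip top",len(k),np.percentile(k[:,0],[25,50,75]).round(4) if len(k) else 0)
leg=o[(o[:,2]>.009)&(o[:,2]<.014)];print("leg face up range",np.percentile(leg[:,0],[1,99]).round(4),"tilt deg",np.degrees(np.arctan(np.polyfit(leg[:,0],leg[:,2],1)[0])).round(1))
t=E[ok&(h_>100)&(h_<130)&(np.abs(E[...,2]-.001)<.0025)&(np.abs(E[...,0])<.005)&(np.abs(E[...,1])<.085)]
for m in(t[:,1]<-.03,t[:,1]>.03): print("rim",m.sum(),np.percentile(t[m,0],[50,75,95]).round(4))
E
```

```text
t 12.0667 j [ 0.15  0.56 -0.13  1.41 -0.7   1.44  0.45] F [0.1 0.2 0.5] w 0.056637503697772804
grasp now [0.633  0.1511 0.2103] tooly [-0.15  0.7  -0.7 ]
lip top 41 [0.0039 0.0041 0.0045]
lip top 209 [0.0033 0.0038 0.0043]
lip top 72 [0.0032 0.0037 0.004 ]
leg face up range [-0.0157  0.0049] tilt deg -1.1
rim 503 [-0.0006 -0.0001  0.0005]
rim 550 [-0.0008 -0.0002  0.0006]
```

The lip top is 4 mm above the rim, which equals the lip's thickness, so it is fully down. It is level along its length to within about 0.4 mm.

```bash
python3 -c "
from bench import r
print(r.close_job())"
```

```text
the job is handed in; nothing more can be done
None
```

The large orange cup now hangs upright inside the large blue tub, with its lip down on the low wall, its leg outside and the gripper clear. I handed the job in at about 12 s on the robot's clock.

- **Method:** I pinched the handle with the fingers sloping at 45°, turned the cup upright and lowered it over the low wall. I pushed it against the spring clip until it stopped hard, then let go and backed off.
- **Seating:** in the wrist view the lip top is about 3.8–4.1 mm above the datum and the rim about 0 to −0.8 mm. That gap is close to the lip's own 4 mm thickness. The leg's outer face tilts by about 1°, so the cup is upright.
- **Force:** the push peaked at about 26 N vertically against the stop, with up to about 10 N sideways. That is more than the 3–8 N the clip needs, but below the limits.
- **Position before release:** the arm's readings put the slot 1.2 mm above the rim, 3 mm off along it and 2 mm outward. The height disagrees slightly with the camera, within the 2 mm calibration and some give in the grip.
- **Tub:** its low wall measures within about 1 mm of where it was and is not turned, which is at the limit of what the cameras can tell.
- **Other objects:** I did not re-measure the grey tub, the beaker or the tape roll. The arm's path stayed away from them and no unexpected contact force appeared.

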